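# Vent the vacuum leak tester and crack its stuck lid

## Task

The leak test is over. Vent the tester by turning its valve handle a quarter turn clockwise to fully open, then lift the lid, which has a bar handle near its front, until it breaks free of the sticky gasket, and hold it ajar with its front edge about 15 to 20 mm above the gasket, so that air bleeds in; do not let it fly wide open. Finish while still holding the lid there, with the valve left open and the things lying round the tester left where they are.

Things in the scene. Friction and masses are not known exactly. Their poses are not given: they have to be found in the camera images.
- leak_tester: bench vacuum leak tester, fixed, 230 mm deep, 295 mm wide; origin 6 mm above the table (on the thin sheet) under its middle; x points from front (lid handle) to back (hinge), y left. Right part: square steel tank, rim 114 mm high, with gasket and clear lid, centred at y = -35 mm. Left part: grey control block, 190 x 62 mm, top 109 mm high, centred at y = +115 mm, with gauge and valve on it.
- vent_valve (a joint): angle of the vent valve's handle: 0 = shut (across the tester, along its y), grows clockwise seen from above, 1.57 = fully open at its stop (front to back, along the brass pipe, tester's x). Starts at 0 to 0.15, turns with about 0.1 N m, stays where it is left. Below about 1.1 the vacuum holds the lid down immovably.
- vent_grip (a point): grip point of the valve's black tee handle, on its upright axis, 158 mm above the table: a bar 52 mm long, 10 mm thick, 26 mm high (142 to 168 mm above the table); the point's y axis lies along the bar and turns with it. The lid's edge is 38 mm to the right of the axis, its top 131 mm high; a round gauge 46 mm wide, up to 146 mm high, is centred 76 mm in front of it.
- handle_bar (a point): middle of the lid handle's bar, on its centre line; shut, it is 175 mm above the table. 76 mm are free between the posts (y axis along the bar), 38 mm under the bar.
- lid_hinge (a point): point on the lid's hinge axis (tester's y axis) midway along it, 124 mm above the table; 202 mm behind and 51 mm below the bar of the handle when shut
- label_roll: roll of round seals lying flat on the table left of the tester's front, 72 mm wide, 33 mm high; leave it alone
- lid_angle (a joint): lid angle about the hinge at its back: 0 = shut, grows as the front rises, stop 0.78. Clear lid 225 x 225 x 14 mm, 0.6 to 1.1 kg; drops shut if let go. Tacky gasket: the pull needed at the handle peaks at 14 to 20 N in the first 2 mm of lift, then fades; from 10 mm on only the lid's weight (3 to 7 N) is left. Front edge height above the gasket = 230 mm x sin(angle): 0.065 is 15 mm, 0.087 is 20 mm.
- test_lid: the clear lid, with a steel bar handle on top near its front edge: a round bar 12 mm thick, 100 mm long, along the tester's y, on two posts at its ends, centre line 44 mm above the lid's top. Origin on the hinge axis, as lid_hinge; z is the lid's normal, y along the hinge and the bar, x to the back.
- scrub_brush: wooden scrubbing brush on the table left of the green sealer, 152 x 62 x 46 mm; leave it alone
- ink_pad: flat red stamp-pad tin on the table left of the green sealer, 98 x 69 x 14 mm; leave it alone
- screwdriver: screwdriver with a red handle lying on the table left of the tester, 200 mm long, 28 mm thick; leave it alone

How it is judged:
By the outcome, as a careful person would: the job done as asked, in the order asked, and still so for the second after the job is handed in, while the arm keeps its last pose, push and grip.
It also fails if it takes over 51 s, if anything falls off the work surface, if the arm or the gripper's body presses on something with over 40 N, if the wrist force passes 120 N, or if a joint passes its speed limit or range.

## Robot

A 6-joint arm with a two-finger parallel gripper is mounted at the origin on a cart in front of the work surface, level with it; the furniture and walls round the work are solid. World frame = base frame: x ahead of the robot, y to its left, z up, the work surface at z = 0. Lengths are in m, angles in degrees, forces in N, time in s.
With the tool pointing down it reaches from about 0.425 to 0.95 m from the base axis. Payload 14.7 kg.
Tool frame: the origin (TCP) lies midway between the tips of the shut fingers; the grasp point (between the pads) lies 19 mm behind it; z points along the fingers, y is the line along which they close (so a half turn about z gives the same grasp; the last joint's range is limited). The gripper opens to 85 mm and grips with 20 to 120 N. Pads are 22 mm wide; open, the fingers measure 114 mm over their backs; the gripper's body (76 mm by 85 mm) begins 54 mm behind the grasp point. The pads swing forward as they close: fully open they stand 13 mm farther back than shut.
Start: joints at [69.523, 27.513, 91.461, -0, 61.026, -2.67], TCP at [0.199, 0.619, 0.231] pointing down, gripper open.
Joint ranges: [-157.49, 157.49], [-46.99, 117.5], [13.45, 153.17], [-89.5, 269.5], [5.16, 153.95], [-167.48, 167.48]. Speed limits (degrees/s): [108.29, 108.29, 136.94, 172.46, 172.46, 172.46].

## Interface

Orientations are given as a 3x3 rotation matrix whose columns are the frame's x, y, z axes.
In Python, from bench import robot gives the robot as it stands. The module is installed in compiled form; this text tells all that it offers. Calls block until the motion is done:
- robot.reach(position, orientation): joint-space move of the TCP to a pose.
- robot.move_straight(position, rot=None, vel=0.15): straight line of the TCP; rot=None keeps the orientation; vel is the mean speed in m/s.
- robot.move_j(angles): joint-space move.
- robot.gripper_open() and robot.clamp(newtons=None): open the fingers fully, or close them until they stop; newtons is the grip in N (None keeps the last).
- robot.dwell(seconds).
- robot.solve_ik(position, orientation): joint angles nearest the present ones, or None.
- robot.get_obs(): the state.
- robot.get_image(name): name is "side" or "top" or "wrist"; returns a dict with "pixels" (400x640x3 uint8, blue, green, red), "camera_matrix" (3x3 intrinsics, pixels), "rvec" (rotation vector, rad) and "tvec" (3), from world to camera coordinates, as OpenCV has them; the wrist camera has in their place "hand_eye" (4x4, takes a point from camera to tool coordinates, whose origin is the TCP and whose axes are the flange's). Camera axes: x right, y down, z forward; pixel columns grow to the right and rows downward; lengths in m; the calibration is good to about 2 mm. A picture is of the moment at which its call begins: read the wrist's pose just before it. There is no depth.
A pose or a line that the arm cannot do raises robot.IKError and nothing moves.
- robot.finish_job(): hands the job in; it is judged then, once.
Trained networks look in the newest picture that a camera, given by its name, has taken for a name from the list of things; names that differ only in an ending like _2 or _b are one class to them, and where a whole thing is asked for, a point or a joint stands for the part that bears it (a point fixed in the world has none). Each returns a list of dicts, best first, with "p" (0 to 1); they miss things now and then, are a little off and sometimes report something else, mostly with a low value. They report only what shows in the picture. A call takes as long as a camera call.
- robot.look_for(camera, label): "centre" ([x, y, z] in m, in world coordinates, good to about 4 mm: the middle of the surface that is visible of it).
- robot.landmark_of(camera, label): "centre" ([x, y, z] in m, in world coordinates, good to about 4 mm: a listed point, or the origin of a listed thing).
The state is a dict: "time": time; "qpos": joint angles; "dq": joint speeds; "joint_torque": joint torques, N m; "tool_pos": TCP position; "eef_rot": TCP orientation; "contact_force": force on the tool from outside, world axes, zero at the start; "ft_torque": the same for the moment, N m; "width": finger opening in m; "finger_force": force on a finger pad.
Only numpy, scipy, OpenCV 4.12 (cv2) and the standard library are available. Lean on these libraries where they do the work, as an engineer would, in place of code of your own. Each camera call takes 0.05 s, during which the arm holds its last target. There are 200 camera calls.

## Working session

There is one attempt and no reset: what is moved stays moved. The work goes in short steps, each a Python script; the robot and the scene stay as the last script left them, time stands still between calls to the robot, and variables do not carry over. Pictures are saved under pics/ and viewed, at most 10 in all, crops included, and the job is handed in when it is done.

```bash
mkdir -p pics
python3 - <<'E'
from bench import robot
import cv2,numpy as np
np.set_printoptions(precision=4,suppress=True)
for c in("top","side"):
    im=robot.get_image(c); cv2.imwrite(f"pics/{c}0.png",im["pixels"])
    for l in("vent_grip","handle_bar","lid_hinge","leak_tester","label_roll","screwdriver"):
        for d in robot.landmark_of(c,l)[:2]: print(c,l,round(d["p"],2),np.array(d["centre"]))
o=robot.get_obs();print(o["time"],o["eef_rot"],o["width"],o["contact_force"])
E
```

```text
top vent_grip 0.66 [ 0.5821 -0.1483  0.1554]
top vent_grip 0.2 [ 0.7061 -0.0012  0.0014]
top handle_bar 0.66 [ 0.4576 -0.2793  0.175 ]
top lid_hinge 0.81 [ 0.6553 -0.3135  0.1229]
top leak_tester 0.93 [ 0.551  -0.2561  0.0054]
top label_roll 0.59 [0.4469 0.0443 0.001 ]
top label_roll 0.51 [ 0.7053 -0.004   0.0006]
top screwdriver 0.55 [ 0.7031 -0.0018  0.0025]
side vent_grip 0.53 [ 0.583  -0.1464  0.1593]
side handle_bar 0.83 [ 0.4557 -0.2765  0.1713]
side lid_hinge 0.76 [ 0.654 -0.31   0.127]
side leak_tester 0.6 [ 0.5437 -0.2515  0.0074]
side label_roll 0.98 [ 0.4439  0.044  -0.0052]
side screwdriver 0.64 [0.7028 0.2518 0.0008]
side screwdriver 0.61 [ 0.707  -0.0026  0.0016]
0.7 [[-0.9521  0.3058  0.    ]
 [ 0.3058  0.9521  0.0001]
 [ 0.      0.0001 -1.    ]] 0.08514608333571658 [-0.2321 -0.3206  0.6337]
```

View pics/top0.png

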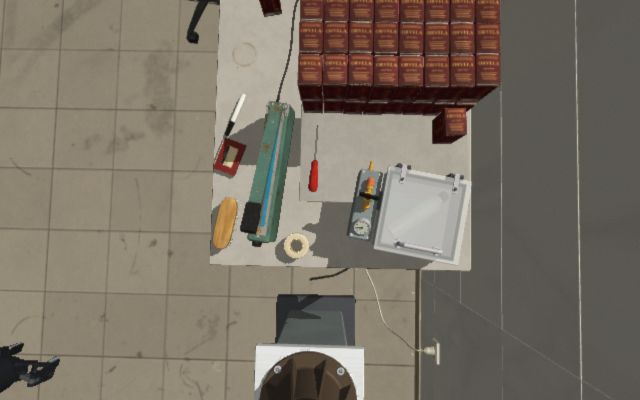

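View pics/side0.png

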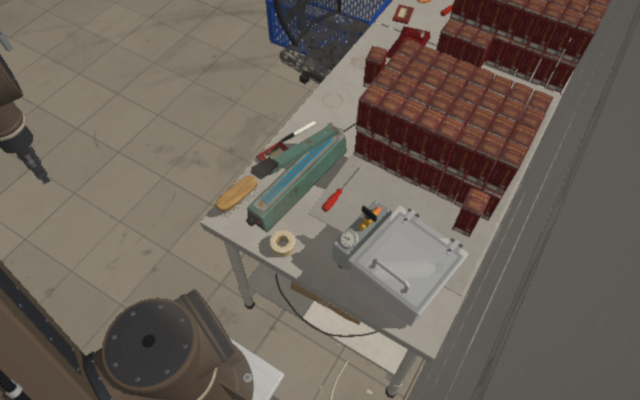

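The networks agree with the pictures: tester at right, valve near top-image pixel (370,193) and lid bar near (420,247). The tester's yaw is about -9.7°. Next is a look from above with the wrist camera, after checking the joint-6 range.

```bash
cat > h.py <<'E'
from bench import robot
import cv2,numpy as np
np.set_printoptions(precision=4,suppress=True)
def R(deg,pitch=0):
    "tool down, closing axis y at heading deg"
    a=np.radians(deg); y=np.array([np.cos(a),np.sin(a),0]); z=np.array([0,0,-1.])
    return np.column_stack([np.cross(y,z),y,z])
E
python3 - <<'E'
from h import *
V=np.array([.5825,-.1475])
for h in(-9.7,170.3):
    for d in(0,-90,-97): print(h,d,robot.solve_ik([*V,.14],R(h+d)))
H=[.4567,-.278]
for h in(-9.7,170.3): print(h,robot.solve_ik([*H,.16],R(h)))
h=-9.7 if robot.solve_ik([*V,.14],R(-9.7-95)) is not None else 170.3
robot.reach([*V,.33],R(h))
o=robot.get_obs(); print(h,o["time"],o["qpos"],o["tool_pos"])
im=robot.get_image("wrist"); cv2.imwrite("pics/w0.png",im["pixels"]); print(im["hand_eye"],im["camera_matrix"])
for l in("vent_grip","handle_bar","lid_hinge"):
    for c in("landmark_of",): print(l,getattr(robot,c)("wrist",l)[:2])
E
```

```text
-9.7 0 [-17.1001  29.5729 103.0199  -0.      47.4072  -7.4001]
-9.7 -90 [-17.1001  29.5729 103.0199  -0.      47.4072  82.5999]
-9.7 -97 [-17.1001  29.5729 103.0199  -0.      47.4072  89.5999]
170.3 0 None
170.3 -90 [-17.1001  29.5729 103.0199  -0.      47.4072 -97.4001]
170.3 -97 [-17.1001  29.5729 103.0199  -0.      47.4072 -90.4001]
-9.7 [-34.5783  23.4545 110.7502  -0.      45.7953 -24.8783]
170.3 [-34.5783  23.4545 110.7502  -0.      45.7953 155.1217]
-9.7 3.725 [-17.0377  18.799   90.9625   0.0079  70.2456  -7.3983] [ 0.5827 -0.1468  0.3299]
[[-0.     -0.9494 -0.3139  0.0803]
 [ 1.      0.     -0.0002  0.001 ]
 [ 0.0002 -0.3139  0.9494 -0.1417]
 [ 0.      0.      0.      1.    ]] [[322.9867   0.     320.1902]
 [  0.     322.9867 198.1406]
 [  0.       0.       1.    ]]
vent_grip [{'centre': [0.5866, -0.1529, 0.1571], 'p': 0.78}]
handle_bar [{'centre': [0.4522, -0.2787, 0.1721], 'p': 0.68}]
lid_hinge [{'centre': [0.6563, -0.3141, 0.1229], 'p': 0.58}]
```

View pics/w0.png

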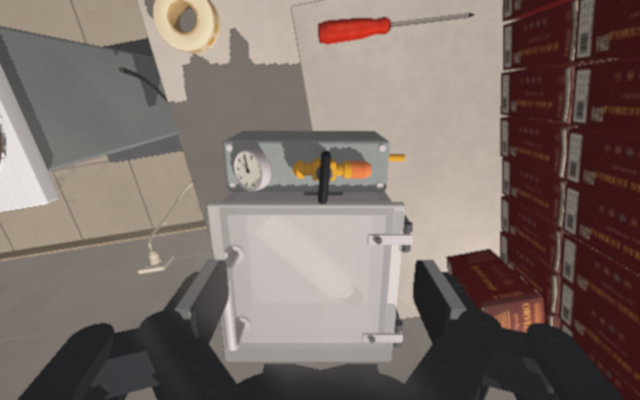

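Wrist view: the valve bar runs from about (325,153) to (323,201), nearly across the tester. The gauge is at (250,170) and the lid bar is at left, columns 228–232, rows 260–345. I'll back-project these.

```bash
cat >> h.py <<'E'
def proj(uv,z,o,im):
    K=im["camera_matrix"];E=np.array(im["hand_eye"]);T=np.eye(4);T[:3,:3]=o["eef_rot"];T[:3,3]=o["tool_pos"]
    T=T@E; r=T[:3,:3]@np.linalg.inv(K)@np.array([*uv,1.]); c=T[:3,3]
    return c+r*(z-c[2])/r[2]
E
python3 - <<'E'
from h import *
o=robot.get_obs(); im=robot.get_image("wrist"); p=im["pixels"]
cv2.imwrite("pics/w0c.png",np.hstack([cv2.resize(p[140:220,270:370],None,fx=4,fy=4,interpolation=2)[:320],cv2.resize(p[235:355,210:260],(133,320),interpolation=2)]))
a,b=proj((325,153),.168,o,im),proj((323,201),.168,o,im); print("bar",a,b,(a+b)/2,np.linalg.norm(a-b),np.degrees(np.arctan2(*(a-b)[1::-1])))
a,b=proj((228,262),.175,o,im),proj((230,345),.175,o,im); print("lidbar",a,b,(a+b)/2,np.linalg.norm(a-b),np.degrees(np.arctan2(*(a-b)[1::-1])))
# edges of control block top z=.109 (+?): far edge
a,b=proj((231,132),.109,o,im),proj((387,131),.109,o,im); print("block",a,b,np.linalg.norm(a-b),np.degrees(np.arctan2(*(b-a)[1::-1])))
for k in range(2): robot.get_image("wrist");print(robot.landmark_of("wrist","vent_grip")[0]["centre"])
E
```

```text
bar [ 0.5921 -0.1235  0.168 ] [ 0.5823 -0.1705  0.168 ] [ 0.5872 -0.147   0.168 ] 0.04801444821958945 78.23208405892257
lidbar [ 0.4747 -0.2174  0.175 ] [ 0.4497 -0.3211  0.175 ] [ 0.4622 -0.2693  0.175 ] 0.10673017465339198 76.43262765389325
block [ 0.4923 -0.0936  0.109 ] [ 0.6628 -0.1215  0.109 ] 0.17270370633291496 -9.30089392610015
[0.5874, -0.1513, 0.1572]
[0.5894, -0.1497, 0.1582]
```

View pics/w0c.png

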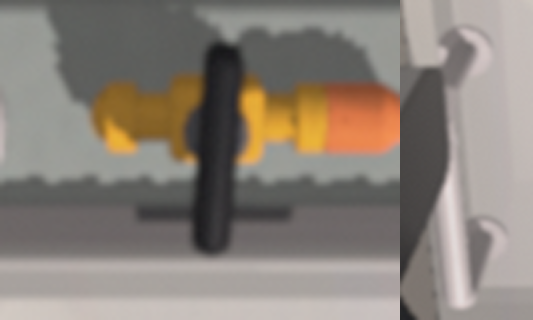

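Run:
```python
from h import *
V=np.array([.5863,-.149]); h0=-11.5
robot.reach([*V,.20],R(h0)); robot.move_straight([*V,.143],vel=.08)
def st(s):
    o=robot.get_obs(); print(s,round(o["time"],2),o["tool_pos"],"w",round(o["width"],4),"F",o["contact_force"],"M",o["ft_torque"],o["finger_force"]); return o
st("down"); robot.clamp(35); st("grip")
for h in(-25,-40):
    robot.move_straight([*V,.143],R(h),vel=.05); st(h)
```

```text
down 5.62 [ 0.5866 -0.1491  0.1433] w 0.0854 F [0.4137 0.0233 0.1265] M [ 0.0334 -0.0274 -0.0398] 0.0
grip 6.29 [ 0.5862 -0.149   0.1438] w 0.0095 F [-6.0218  1.127  14.9053] M [0.4484 0.8379 0.0442] 68.91313076019287
-25 6.67 [ 0.5862 -0.1489  0.1439] w 0.0096 F [-5.4508  1.4733 14.5924] M [ 0.4457  0.8636 -0.085 ] 66.30256623029709
-40 7.08 [ 0.5863 -0.1489  0.1439] w 0.009 F [-5.557   1.4548 14.54  ] M [ 0.377   0.7059 -0.0802] 65.0584003329277
```

Run:
```python
from h import *
V=np.array([.5863,-.149])
def st(s):
    o=robot.get_obs(); print(s,round(o["time"],2),o["tool_pos"],"w",round(o["width"],4),"F",o["contact_force"],"M",o["ft_torque"],o["finger_force"]); return o
for h in(-55,-70,-85,-95,-99,-102):
    robot.move_straight([*V,.143],R(h),vel=.05); o=st(h)
    if abs(o["ft_torque"][2])>.35 or np.linalg.norm(o["contact_force"][:2])>25: break
```

```text
-55 7.49 [ 0.5863 -0.149   0.1439] w 0.0094 F [-5.435   0.7605 14.5024] M [ 0.2338  0.7383 -0.085 ] 65.06262391805649
-70 7.9 [ 0.5863 -0.1491  0.1439] w 0.0094 F [-5.5887  1.2006 14.0054] M [ 0.0563  0.6946 -0.0941] 65.03388494253159
-85 8.31 [ 0.5863 -0.1492  0.1439] w 0.0096 F [-5.6282  0.7038 13.9123] M [-0.106   0.7843 -0.0827] 65.04472196102142
-95 8.63 [ 0.5862 -0.1492  0.1439] w 0.0094 F [-5.2926  0.3026 13.9588] M [-0.1904  0.7946 -0.0866] 65.06701290607452
-99 8.88 [ 0.5862 -0.1492  0.1439] w 0.009 F [-6.02   -0.343  14.7456] M [-0.1588  0.8027 -0.1329] 65.06992489099503
-102 9.13 [ 0.5863 -0.1492  0.1439] w 0.0094 F [-5.3392 -0.9914 15.195 ] M [-0.1561  0.8014  0.8356] 67.79311805963516
```

Run:
```python
from h import *
V=np.array([.5863,-.149])
robot.gripper_open(); robot.move_straight([*V,.20],vel=.15)
robot.reach([.47,-.25,.33],R(-9.7))
o=robot.get_obs(); im=robot.get_image("wrist"); cv2.imwrite("pics/w1.png",im["pixels"]); print(o["time"],o["tool_pos"],o["contact_force"])
for c in("wrist","top","side"):
    if c!="wrist": robot.get_image(c)
    for l in("handle_bar","lid_hinge","vent_grip"):
        for d in robot.landmark_of(c,l)[:1]: print(c,l,d)
```

```text
12.075 [ 0.47   -0.2498  0.3295] [-0.4125 -0.0989  0.1203]
wrist handle_bar {'centre': [0.4546, -0.2782, 0.1704], 'p': 0.9}
wrist lid_hinge {'centre': [0.6531, -0.3146, 0.1247], 'p': 0.97}
wrist vent_grip {'centre': [0.5883, -0.1496, 0.1573], 'p': 0.56}
top handle_bar {'centre': [0.4586, -0.2787, 0.1745], 'p': 0.69}
top lid_hinge {'centre': [0.6587, -0.3148, 0.1248], 'p': 0.64}
top vent_grip {'centre': [0.5856, -0.1496, 0.1557], 'p': 0.54}
side handle_bar {'centre': [0.4553, -0.2773, 0.1744], 'p': 0.7}
side lid_hinge {'centre': [0.6555, -0.3125, 0.1249], 'p': 0.77}
side vent_grip {'centre': [0.4553, -0.2764, 0.1736], 'p': 0.54}
```

View pics/w1.png

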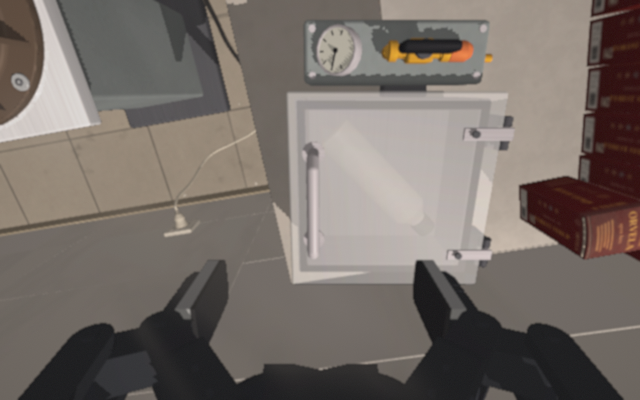

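The valve bar now lies along the pipe at (395–470,45), so the valve is open. The lid bar runs (311,145)–(316,257), which fits the networks' (0.456,-0.278). Now I'll grip the bar.

```bash
cat >> h.py <<'E'
def st(s):
    o=robot.get_obs(); print(s,round(o["time"],2),o["tool_pos"],"w",round(o["width"],4),"F",o["contact_force"],"M",o["ft_torque"],round(o["finger_force"],1)); return o
E
python3 - <<'E'
from h import *
B=[.4563,-.278]; r=R(-9.7)
robot.reach([*B,.23],r); robot.move_straight([*B,.156],vel=.1); st("down")
robot.clamp(80); st("grip")
robot.get_image("side"); im=robot.get_image("wrist"); s=robot.get_image("side")["pixels"]
cv2.imwrite("pics/g.png",np.hstack([cv2.resize(im["pixels"],(400,250)),cv2.resize(s[180:320,330:490],(400,350))[:250]]))
E
```

```text
down 14.07 [ 0.4568 -0.2782  0.1567] w 0.0857 F [0.1371 0.1922 0.2661] M [ 0.0627  0.0286 -0.0118] 0.0
grip 14.76 [ 0.4572 -0.2782  0.1563] w 0.0095 F [5.0646 0.9353 2.1586] M [ 0.2312 -0.7874 -0.0379] 78.0
```

View pics/g.png

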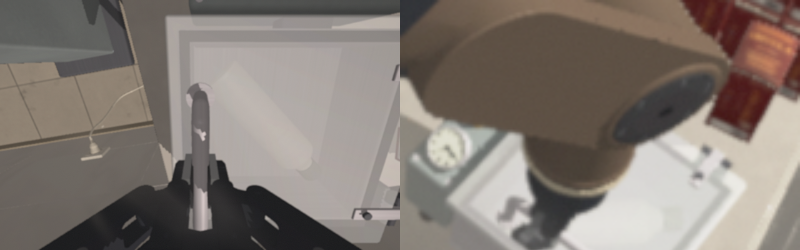

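The fingers straddle the bar, which runs between the pads (wrist inset (200,90)–(200,220)). Now I'll lift along the arc.

```bash
cat >> h.py <<'E'
from scipy.spatial.transform import Rotation as Ro
P0=np.array([.4567,-.278,.156]); R0=R(-9.7); ex=R0[:,1]; ey=np.array([-ex[1],ex[0],0])
HG=P0+[0,0,.019]+.202*ex-[0,0,.051]
def lift(th,vel=.02):
    q=Ro.from_rotvec(ey*th).as_matrix(); robot.move_straight(HG+q@(P0-HG),q@R0,vel=vel)
E
python3 - <<'E'
from h import *
for t in(.006,.012,.025,.04,.06,.076):
    lift(t,.015); o=st(t)
    robot.get_image("wrist")
    if o["width"]<.006: print("lost"); break
robot.dwell(.5); st("end")
im=robot.get_image("wrist")["pixels"]; s=robot.get_image("side")["pixels"]
cv2.imwrite("pics/e.png",np.hstack([cv2.resize(im,(400,250)),cv2.resize(s[180:320,330:490],(400,350))[:250]]))
for c in("wrist","side"):
  for l in("handle_bar","lid_hinge"):print(c,l,robot.landmark_of(c,l)[:1])
E
```

```text
0.006 15.16 [ 0.4572 -0.2782  0.157 ] w 0.0096 F [ 5.2984 -1.8455 -9.171 ] M [-0.3971 -0.8356  0.0134] 78.3
0.012 15.46 [ 0.4573 -0.2782  0.1579] w 0.0098 F [  6.6032  -2.671  -16.8581] M [-0.5935 -1.0649 -0.0054] 78.1
0.025 15.83 [ 0.4578 -0.2783  0.1606] w 0.0092 F [  5.9945  -2.4616 -12.0233] M [-0.4511 -0.9008 -0.0093] 78.7
0.04 16.24 [ 0.4584 -0.2784  0.1639] w 0.0094 F [ 5.7757 -2.2586 -7.5281] M [-0.3065 -0.9583  0.0388] 79.2
0.06 16.72 [ 0.4593 -0.2786  0.168 ] w 0.0096 F [ 5.4395 -2.8167 -6.0303] M [-0.4032 -0.9711 -0.0044] 79.4
0.076 17.13 [ 0.46   -0.2787  0.1712] w 0.0094 F [ 5.0775 -2.4258 -5.8198] M [-0.3501 -1.0371  0.0136] 79.5
end 17.68 [ 0.46   -0.2787  0.1711] w 0.0097 F [ 6.6829 -1.7936 -7.1234] M [-0.31   -1.0632  0.0373] 79.4
wrist handle_bar [{'centre': [0.4596, -0.2775, 0.1907], 'p': 0.82}]
wrist lid_hinge []
side handle_bar [{'centre': [0.4571, -0.2751, 0.1894], 'p': 0.73}]
side lid_hinge [{'centre': [0.6576, -0.3111, 0.1224], 'p': 0.81}]
```

View pics/e.png

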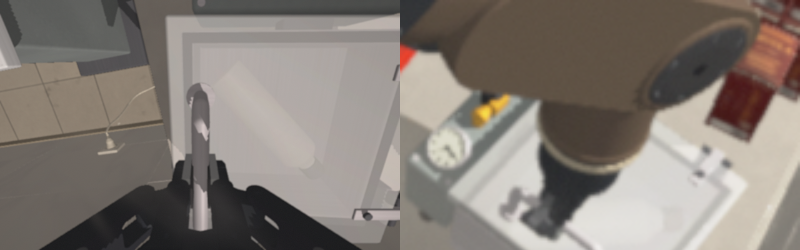

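Force peaked at 17 N, then fell to about 6 N, so the gasket let go and only the lid's weight is left. The bar rose 14.8 mm, which puts the front edge at about 17 mm. I'll nudge it to the middle of the range and hand in.

Run:
```python
from h import *
lift(.079,.01); robot.dwell(.5); st("end"); print(robot.finish_job())
```

```text
end 18.73 [ 0.4601 -0.2787  0.1717] w 0.0095 F [ 5.5938 -1.951  -7.3315] M [-0.3432 -1.0449  0.0324] 79.4
the job is handed in; nothing more can be done
None
```

I handed the job in at 18.7 s: the valve is turned to its open stop, and the lid broke free of the gasket and is held ajar with its front edge about 17.5 mm up (worked out from the arm's position); nothing else was moved.

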